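Clamp the model bus and hold its paint at the front

TASK

Get the yellow school bus ready for touching up: crank the vise handle clockwise until the bus is clamped firmly between both jaws (about half a turn after it is pinched on both sides; well over a full turn would crush it). Then turn the paint rack until the yellow jar stands at the front, straight in line with the brush tray, and finish still holding the rack there so it cannot turn while I open the jar. Keep all jars in their cups and leave the other models and tools alone.

Things in the scene. Friction and masses are not known exactly. Their poses are not given: they have to be found in the camera images.
- vise: Blue pedestal bench vise on a 120 x 110 mm foot. Origin: table level, centre of the foot. +x axis along the screw, from the crank (robot's side) to the fixed jaw. Flat bed, top 97 mm above the table; black rubber face of the fixed jaw at x = 55 mm. Jaws 84 mm wide, 36 mm above the bed. The iron body ends at x = -107 mm on the crank side (80 mm wide, top 101 mm above the table).
- vise_jaw: Sliding jaw of the vise, between crank and bus, 84 mm wide; its 10 mm black rubber face yields 1 mm per 25 N. Origin: in the uncompressed face, middle of its width, at bed height. Slides along the vise's +x, 5 mm per crank turn, and pushes the bus onto the fixed jaw; 5 to 8.5 mm of free travel at the start (distance between both jaw faces minus the bus's 46 mm).
- vise_crank (a joint): Crank angle (rad), 0 to 4.5 at the start; arm straight up at 0. Grows when turned clockwise as seen from the crank end looking at the vise (top of circle goes to the robot's right; right-handed about the vise's +x), closing the jaw 5 mm a turn. Takes about 2 N at the grip and stays where left. Once the bus is pinched on both sides the clamping force rises 30 N per quarter turn.
- crank_axis (a point): Centre of the circle that the middle of the crank's grip runs on: on the screw axis, in the vise's frame at (-157, 0, 82) mm. The circle has radius 38 mm and stands upright, square to the vise's x axis.
- crank_grip: Black cylindrical grip of the crank, 18 mm diameter, 42 mm long, lying parallel to the vise's x axis and spinning freely on its pin. Origin: the middle of the grip. The steel crank arm (16 mm wide, 8 mm thick) is on its vise side, 21 mm from the middle.
- bus: Yellow model school bus standing across the bed between the open jaws, 120 mm long (its y axis, across the vise), 46 mm wide (its x axis), 50 mm high, 0.1 to 0.2 kg. Origin: centre of its underside.
- rack_base: Fixed plywood base of the paint rack: disc of 250 mm diameter, 12 mm thick, with a brush tray (65 x 200 mm, 17 mm high) on its front. Origin: under the disc's centre, at table level. Its +x axis points to the front, i.e. from the centre to the brush tray.
- front_spot (a point): The front place of the rack: point on the base 75 mm from the centre towards the brush tray, 29 mm above the table: where the underside of the jar that faces the tray stands.
- paint_rack: Turning wooden disc of the paint rack (216 mm diameter) with six round cups (13 mm high) and a bar handle on top. Turns freely both ways without end about the vertical through its origin (friction 0.03 N m). Origin: on the axis, 12 mm above the table. x axis along the handle bar; the yellow jar's cup is at +x, 75 mm from the axis.
- rack_handle (a point): Grasp point of the rack's wooden handle bar, on the turning axis, 118 mm above the table. The bar is 80 mm long (along paint_rack's x), 14 mm thick (along its y), 28 mm high (100 to 128 mm above the table), on a 13 mm post. The jar tops are 75 mm above the table.
- jar_yellow: The jar of yellow paint: 34 mm diameter, 46 mm high, with a yellow cap, standing loose in a cup of the rack, 75 mm from the rack's axis. Origin: centre of its underside, 29 mm above the table.
- jar_red: Jar of red paint with a red cap, same size as the yellow one, in another cup of the rack. Origin: centre of its underside.
- jar_blue: Jar of blue paint with a blue cap, same size as the yellow one, in another cup of the rack. Origin: centre of its underside.
- jar_green: Jar of green paint with a green cap, same size as the yellow one, in another cup of the rack. Origin: centre of its underside.
- jar_white: Jar of white paint with a white cap, same size as the yellow one, in another cup of the rack. Origin: centre of its underside.
- jar_black: Jar of black paint with a black cap, same size as the yellow one, in another cup of the rack. Origin: centre of its underside.
- convertible: White model convertible, 100 x 40 x 33 mm, at the robot's left, nearer than the rack. Origin: centre of its underside. To be left alone.
- coupe: Red model car, 100 x 40 x 33 mm, on the road right of the vise. Origin: centre of its underside. To be left alone.
- tanker: Blue and silver model tank truck, 112 x 38 x 43 mm, on the narrow road between vise and rack. Origin: centre of its underside. To be left alone.
- screwdriver: Screwdriver with red handle, 140 mm long, lying at the robot's right. Origin: under its middle. To be left alone.
- glue: White glue bottle with orange cap, 36 mm diameter, 85 mm high, left of the rack. Origin: centre of its underside. To be left alone.
- brush: Paint brush, 150 mm long, lying in the brush tray. Origin: under its middle. To be left alone.
There are look-alikes about, which are no part of the job. There is more than one size of the jar_red; the job needs the smallest.

How it is judged:
By the outcome, as a careful person would: the job done as asked, in the order asked, and still so for the second after the job is handed in, while the arm keeps its last pose, push and grip.
It also fails if it takes over 72 s, if anything falls off the work surface, if the arm or the gripper's body presses on something with over 40 N, if the wrist force passes 120 N, or if a joint passes its speed limit or range.

ROBOT

A 6-joint arm with a two-finger parallel gripper is mounted at the origin on the work surface. World frame = base frame: x ahead of the robot, y to its left, z up, the work surface at z = 0. Lengths are in m, angles in rad, forces in N, time in s.
With the tool pointing down it reaches from about 0.25 to 0.775 m from the base axis. Payload 4 kg.
Tool frame: the origin (TCP) lies midway between the tips of the shut fingers; the grasp point (between the pads) lies 19 mm behind it; z points along the fingers, y is the line along which they close (so a half turn about z gives the same grasp; the last joint's range is limited). The gripper opens to 94 mm and grips with 3 to 60 N. Pads are 16 mm wide; open, the fingers measure 119 mm over their backs; the gripper's body (75 mm by 177 mm) begins 78 mm behind the grasp point.
Start: joints at [-1.23, 0.087, 1.371, -0, 1.684, -0.103], TCP at [0.236, -0.497, 0.206] pointing down, gripper open.
Joint ranges: [-3.1, 3.1], [-0.76, 2.03], [0.27, 2.55], [-1.08, 4.22], [0.17, 2.65], [-2.57, 2.57]. Speed limits (rad/s): [2.79, 2.79, 3.14, 3.14, 3.14, 3.14].

INTERFACE

Orientations are given as [roll, pitch, yaw] about the fixed x, y, z axes, in that order (R = Rz(yaw) Ry(pitch) Rx(roll)).
In Python, from bench import robot gives the robot as it stands.
- The arm moves only by the tool servo_tool, never from a script. Its argument "moves" is a list of rows, each a list of 5 numbers: the shift along the tool's x, y, z in units of 25 mm (1.0 is 25 mm), then the turn about the tool's z in units of 6 degrees (1.0 is 6 degrees), then the closure, from 0 (fully open) to 1 (shut). In form: [[dx, dy, dz, yaw, gripper], ...]. A call has 1 to 10 rows; each row is the pose to reach, as a shift and turn from the pose commanded when the call began, along the tool's axes at that moment; what a row does not reach only later rows make up. A row lasts 1/12 s, in which the tool goes at most 41.7 mm and 7.16 degrees, less where a joint would pass 70% of its speed; a pose out of reach is approached as far as the arm can. A call with a gripper value outside its range is refused whole. The fingers move at their own pace and stop on an object; the grip force is fixed at half the most. Time passes only in rows, so rows that repeat a pose let the fingers close. It gives the time, the measured TCP pose, the force, the opening and the grip force at its end, in the units of the state.
- robot.get_obs(): the state, without advancing time (a new reading comes with each control period).
- robot.snapshot(name): name is "scene" or "top"; returns a dict with "image" (400x640x3 uint8, blue, green, red), "fx", "fy", "cx", "cy" (pixels), "k1" (the pictures are not rectified: a ray, as slopes to the right and down, at radius r is drawn at 1 + k1 r^2 times it, then the intrinsics apply), "eye" and "orientation" of the camera in the world. Camera axes: x right, y down, z forward; pixel columns grow to the right and rows downward; lengths in m; the calibration is good to about 2 mm. A picture is of the moment at which its call begins. There is no depth.
- robot.close_job(): hands the job in; it is judged then, once.
The state is a dict: "time": time; "joint_positions": joint angles; "qvel": joint speeds; "joint_torque": joint torques, N m; "tool_pos": TCP position; "ee_rot": TCP orientation; "wrist_force": force on the tool from outside, world axes, zero at the start; "wrist_torque": the same for the moment, N m; "width": finger opening in m; "finger_force": force on a finger pad.
Only numpy, scipy, OpenCV 4.12 (cv2) and the standard library are available. Lean on these libraries where they do the work, as an engineer would, in place of code of your own. Each camera call takes 0.05 s, during which the arm holds its last target. There are 200 camera calls.

## Working session

There is one attempt and no reset: what is moved stays moved. The work goes in short steps, Python scripts to look and compute and a tool call to move; the robot and the scene stay as the last step left them, time stands still between calls to the robot, and variables do not carry over. Pictures are saved under pics/ and viewed, at most 10 in all, crops included, and the job is handed in when it is done.

Besides the shell and the picture viewer there is one more tool, called after "Request:" as name(argument=value, ...) on one line, values as JSON. servo_tool: Moves the arm, as the interface text tells. Its arguments: {"type":"object","properties":{"moves":{"type":"array"}},"required":["moves"]}

```bash
mkdir -p pics; ls; cat > h.py <<'E'
import numpy as np, cv2, pickle
from scipy.spatial.transform import Rotation as R
from bench import robot
def rot(o):
    o=np.array(o,float)
    if o.shape==(3,3): return o
    if o.size==4: return R.from_quat(o).as_matrix()
    return R.from_euler('xyz',o).as_matrix()
def snap(name,fn):
    s=robot.snapshot(name); cv2.imwrite('pics/'+fn+'.png',s['image']); pickle.dump(s,open('pics/'+fn+'.pkl','wb')); return s
def load(fn): return pickle.load(open('pics/'+fn+'.pkl','rb'))
def K(s): return np.array([[s['fx'],0,s['cx']],[0,s['fy'],s['cy']],[0,0,1.]]),np.array([s['k1'],0,0,0,0.])
def ray(s,px):
    k,d=K(s); u=cv2.undistortPoints(np.array([[px]],float),k,d)[0,0]
    v=rot(s['orientation'])@np.array([u[0],u[1],1]); return np.array(s['eye'],float),v/np.linalg.norm(v)
def atz(s,px,z):
    e,v=ray(s,px); return e+v*(z-e[2])/v[2]
def tri(s1,p1,s2,p2):
    e1,a=ray(s1,p1); e2,b=ray(s2,p2)
    t=np.linalg.lstsq(np.stack([a,-b],1),e2-e1,rcond=None)[0]
    q1,q2=e1+a*t[0],e2+b*t[1]; return (q1+q2)/2,np.linalg.norm(q1-q2)
def proj(s,P):
    k,d=K(s); M=rot(s['orientation']).T
    return cv2.projectPoints(np.atleast_2d(np.array(P,float)),cv2.Rodrigues(M)[0],-M@np.array(s['eye'],float),k,d)[0][:,0]
E
python3 - <<'E'
from h import *
for n in('scene','top'):
    s=snap(n,n+'0'); print({k:v for k,v in s.items() if k!='image'})
print(robot.get_obs())
E
```

```text
pics
{'fx': 366.052080641494, 'fy': 366.052080641494, 'cx': 320.8099198184348, 'cy': 197.35136479096715, 'k1': -0.039977309340343076, 'eye': array([1.09186244, 0.66824863, 0.70580585]), 'orientation': array([-2.17286141, -0.00775728,  2.40152264])}
{'fx': 474.67113435968383, 'fy': 474.67113435968383, 'cx': 323.03013459917753, 'cy': 199.9464228174515, 'k1': -0.03832031934603988, 'eye': array([0.22514339, 0.01041469, 1.5164179 ]), 'orientation': array([-2.94050522e+00, -3.60184111e-04, -1.58207419e+00])}
{'time': 0.1, 'joint_positions': array([-1.23011860e+00,  8.79020322e-02,  1.37207497e+00, -1.66809863e-05,
        1.68361061e+00, -1.03086048e-01]), 'qvel': array([-0.00058162, -0.00042573, -0.00317961,  0.00139915,  0.00056247,
       -0.00146177]), 'joint_torque': array([ 1.62256216e-03, -3.41252446e+01, -3.03302193e+01,  7.19248108e-02,
        3.03449691e-02, -9.87960016e-05]), 'tool_pos': array([ 0.23597104, -0.49626564,  0.20442407]), 'ee_rot': array([-3.13960659e+00, -1.88796890e-04,  4.43761729e-01]), 'wrist_force': array([ 0.19051626, -0.34634856, -0.18880833]), 'wrist_torque': array([-0.07053195, -0.01475013,  0.01228807]), 'finger_force': 0.0, 'width': 0.09412859152598003}
```

```bash
python3 -c "
import cv2
for n in('scene','top'):
    i=cv2.imread('pics/%s0.png'%n); cv2.imwrite('pics/%s0b.png'%n,cv2.resize(i,(800,500),interpolation=cv2.INTER_CUBIC))"
```

```text
(no output)
```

View pics/scene0b.png

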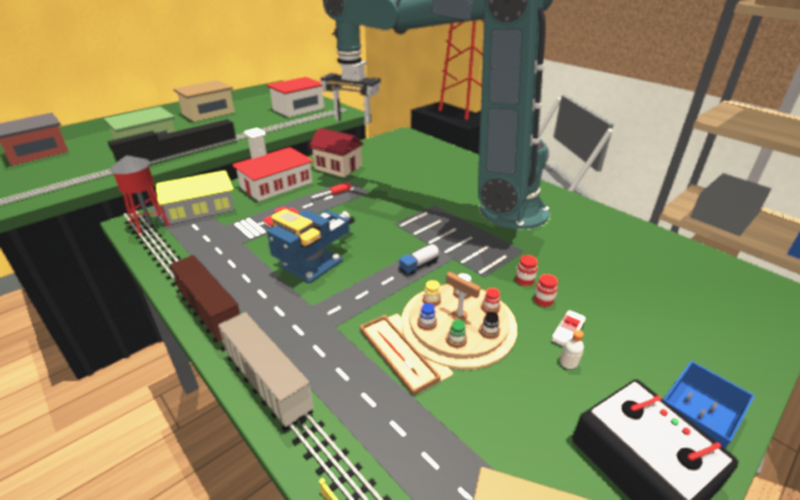

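View pics/top0b.png

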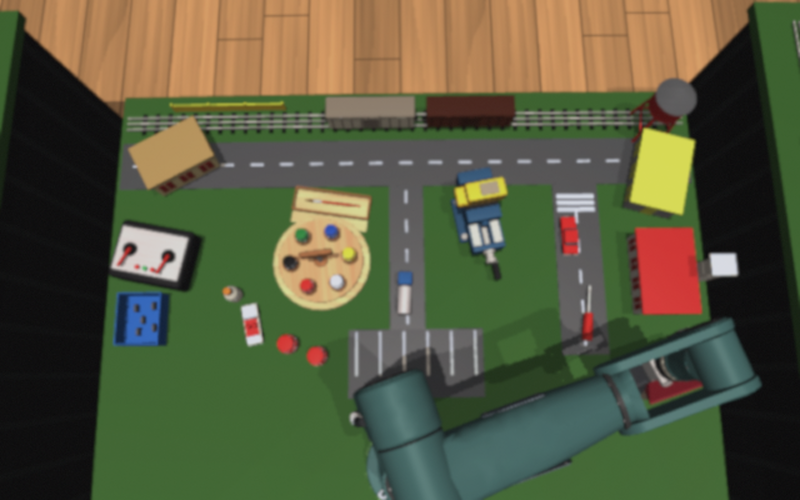

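```bash
python3 - <<'E'
import cv2,numpy as np
def crop(n,x,y,w,h,f=5):
    i=cv2.imread(f'pics/{n}.png')[y:y+h,x:x+w]; i=cv2.resize(i,None,fx=f,fy=f,interpolation=cv2.INTER_CUBIC)
    for k in range(0,w,10): cv2.line(i,(k*f,0),(k*f,6 if k%50 else 14),(255,255,255),1); cv2.putText(i,str(x+k),(k*f,22),0,.3,(255,255,255),1) if k%20==0 else 0
    for k in range(0,h,10): cv2.line(i,(0,k*f),(6,k*f),(255,255,255),1); cv2.putText(i,str(y+k),(8,k*f+3),0,.3,(255,255,255),1) if k%20==0 else 0
    return i
cv2.imwrite('pics/vise.png',np.hstack([crop('top0',350,130,66,100,6),crop('scene0',210,150,66,100,6)]))
cv2.imwrite('pics/rack.png',np.hstack([crop('top0',212,145,90,105,4),crop('scene0',285,210,110,105,4)]))
E
```

```text
(no output)
```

View pics/vise.png

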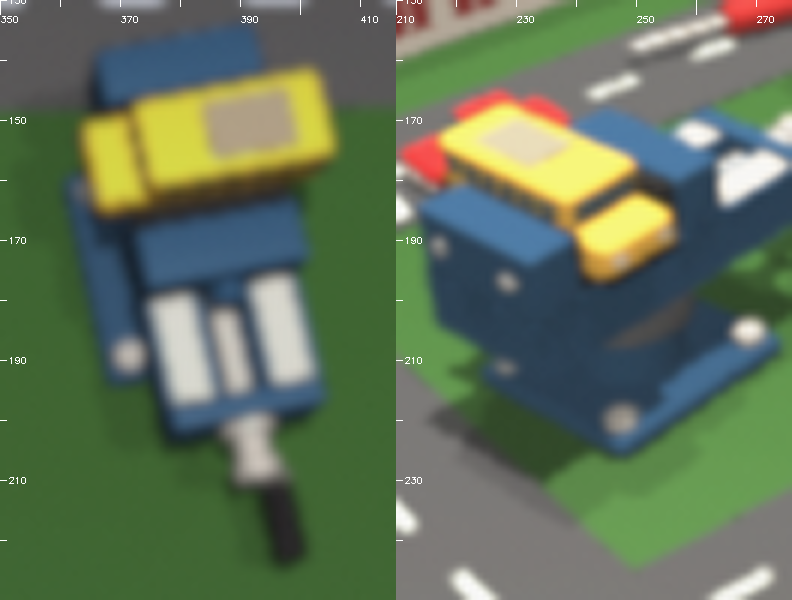

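View pics/rack.png

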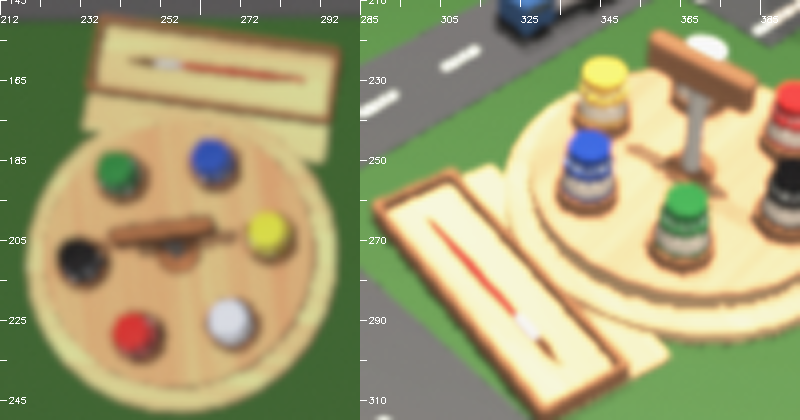

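```bash
cat > fit.py <<'E'
from h import *
from scipy.optimize import least_squares
T,S=load('top0'),load('scene0')
obs=[(T,(-107,40,101),(378.5,199.2)),(T,(-107,-40,101),(403.7,193.8)),(T,(-60,55,8),(368,193.5)),
 (S,(60,55,0),(248,226)),(S,(-60,55,0),(273.7,208.5)),
 (T,('t',42,133),(365.7,139)),(T,('t',-42,133),(393,134)),(S,('t',42,133),(233.2,194.2)),(S,('t',-42,133),(214,183.3))]
def W(p,q): 
    c,s=np.cos(p[2]),np.sin(p[2]); q=np.array(q,float)/1000
    return np.array([p[0]+c*q[0]-s*q[1],p[1]+s*q[0]+c*q[1],q[2]])
def f(p): return np.concatenate([proj(s,W(p,[55+p[3] if a=='t' else a for a in q]))[0]-u for s,q,u in obs])
r=least_squares(f,[.5,-.15,.2,30],x_scale=[.1,.1,.1,10])
p=r.x
E
python3 - <<'E'
from fit import *
print(p); print(f(p).reshape(-1,2).round(1))
for th in np.arange(0,6.3,.4): print(round(th,1),*[proj(s,W(p,(-157,-38*np.sin(th),82+38*np.cos(th))))[0].round(1) for s in (T,S)])
print('bus roof ctr', tri(T,(383.7,150),S,(232,176)))
def crop(n,x,y,w,h,g): return cv2.resize(cv2.imread(f'pics/{n}.png')[y:y+h,x:x+w],None,fx=g,fy=g,interpolation=cv2.INTER_CUBIC)
cv2.imwrite('pics/crank.png',np.hstack([crop('top0',378,190,35,40,11),crop('scene0',260,150,35,40,11)]))
E
```

```text
[ 0.62370379 -0.18176347  0.19563838 26.20965741]
[[ 0.4  1. ]
 [ 0.6  1.1]
 [-0.2 -0.5]
 [-1.   1.6]
 [ 0.   0.4]
 [-0.3  0.2]
 [-1.  -0.1]
 [-0.  -1.3]
 [-0.5 -0.1]]
0.0 [396.4 212.3] [278.9 160. ]
0.4 [401.1 211.4] [275.7 159.5]
0.8 [404.6 211.1] [273.1 160.6]
1.2 [406.5 211.3] [271.5 163.2]
1.6 [406.5 212. ] [271.3 166.8]
2.0 [404.6 213. ] [272.3 170.8]
2.4 [401.2 214.3] [274.4 174.7]
2.8 [396.8 215.5] [277.4 177.8]
3.2 [392.1 216.6] [280.7 179.7]
3.6 [387.7 217.4] [283.8 180.1]
4.0 [384.4 217.7] [286.4 178.9]
4.4 [382.6 217.5] [287.9 176.2]
4.8 [382.7 216.8] [288.1 172.5]
5.2 [384.7 215.7] [286.9 168.3]
5.6 [388.2 214.4] [284.5 164.4]
6.0 [392.9 213.1] [281.4 161.3]
bus roof ctr (array([ 0.65892814, -0.18011299,  0.14763331]), np.float64(0.007970523187703492))
```

View pics/crank.png

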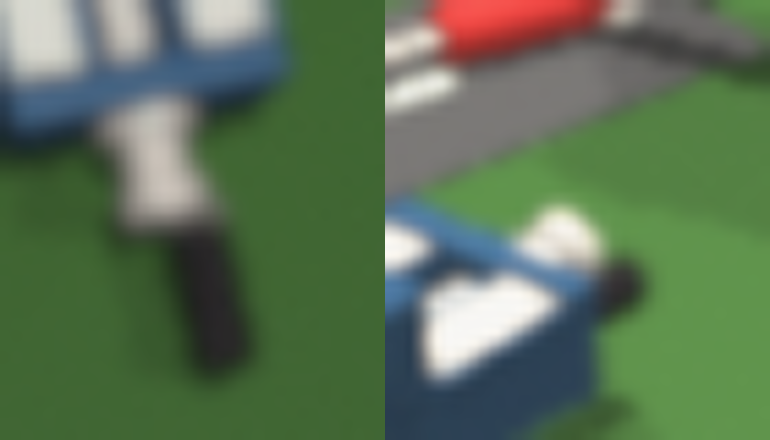

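```bash
python3 - <<'E'
from fit import *
G=[(T,-137,(395.6,211.3)),(T,-178,(398.3,223)),(S,-178,(280.6,175.9))]
def g(q): 
    th=q[4]; return np.concatenate([f(q[:4])]+[proj(s,W(q,(x,-38*np.sin(th),82+38*np.cos(th))))[0]-u for s,x,u in G])
for t0 in (2.8,1.5,4):
    r=least_squares(g,[*p,t0],x_scale=[.1,.1,.1,10,1],loss='soft_l1'); print(r.x,r.cost); q=r.x
    print(g(q).reshape(-1,2).round(1).tolist())
    print('grip',W(q,(-157,-38*np.sin(q[4]),82+38*np.cos(q[4]))),'axis',W(q,(-157,0,82)))
E
```

```text
[ 0.62264635 -0.18210746  0.1933676  27.07462217  2.79917404] 5.863081406653912
[[0.4, 1.3], [0.7, 1.5], [-0.2, -0.2], [-0.9, 1.4], [0.2, 0.3], [-0.2, 0.2], [-0.8, -0.1], [-0.1, -1.4], [-0.5, -0.1], [-0.3, -1.5], [0.1, -0.6], [1.1, -0.7]]
grip [ 0.47102426 -0.22479866  0.04620608] axis [ 0.46857241 -0.21227734  0.082     ]
[ 0.62264635 -0.18210747  0.19336768 27.07462224  9.08236037] 5.863081406709471
[[0.4, 1.3], [0.7, 1.5], [-0.2, -0.2], [-0.9, 1.4], [0.2, 0.3], [-0.2, 0.2], [-0.8, -0.1], [-0.1, -1.4], [-0.5, -0.1], [-0.3, -1.5], [0.1, -0.6], [1.1, -0.7]]
grip [ 0.47102426 -0.22479864  0.04620606] axis [ 0.46857241 -0.21227736  0.082     ]
[ 0.62264635 -0.18210746  0.1933676  27.07462291  2.79917396] 5.863081406655981
[[0.4, 1.3], [0.7, 1.5], [-0.2, -0.2], [-0.9, 1.4], [0.2, 0.3], [-0.2, 0.2], [-0.8, -0.1], [-0.1, -1.4], [-0.5, -0.1], [-0.3, -1.5], [0.1, -0.6], [1.1, -0.7]]
grip [ 0.47102426 -0.22479866  0.04620608] axis [ 0.46857241 -0.21227734  0.082     ]
```

```bash
cat >> h.py <<'E'
def go(pos,yaw=None):
    o=robot.get_obs(); M=rot(o['ee_rot']); d=M.T@(np.array(pos)-o['tool_pos'])/.025
    a=0 if yaw is None else -np.degrees((yaw-o['ee_rot'][2]+np.pi)%(2*np.pi)-np.pi)/6
    print('t',round(o['time'],2),'pos',o['tool_pos'].round(4),'rot',o['ee_rot'].round(3),'F',o['wrist_force'].round(1),'w',round(o['width'],4),'units',d.round(2),'yaw',round(a,2))
E
python3 - <<'E'
from h import *
for z,u in((.0,(397,217.2)),(.046,(397,217.2)),(.046,(398.3,223)),(.046,(395.6,211.3))): print(atz(load('top0'),u,z).round(4))
go([.467,-.225,.2],.193)
E
```

```text
[ 0.4745 -0.2326  0.    ]
[ 0.4669 -0.2252  0.046 ]
[ 0.4485 -0.2285  0.046 ]
[ 0.4858 -0.2216  0.046 ]
t 0.1 pos [ 0.236  -0.4963  0.2044] rot [-3.14  -0.     0.444] F [ 0.2 -0.3 -0.2] w 0.0941 units [13.   -5.83  0.19] yaw 2.39
```

Request:
servo_tool(moves=[[1.3,-0.6,0,0.3,0],[2.6,-1.2,0,0.6,0],[3.9,-1.8,0,0.9,0],[5.2,-2.4,0,1.2,0],[6.5,-3,0.1,1.5,0],[7.8,-3.6,0.1,1.8,0],[9.1,-4.2,0.1,2.1,0],[10.4,-4.8,0.1,2.4,0],[11.7,-5.3,0.2,2.4,0],[13,-5.8,0.2,2.4,0]])

```text
time: 0.93
tool_pos: [0.4679, -0.2244, 0.1997]
ee_rot: [-3.141, 0.001, 0.193]
wrist_force: [0.3, -1.4, -1.0]
width: 0.0944
finger_force: 0.0
```

Request:
servo_tool(moves=[[0,0,0,0,0],[0,0,0,0,0],[0,0,0,0,0]])

```text
time: 1.18
tool_pos: [0.467, -0.2263, 0.2]
ee_rot: [-3.141, 0.001, 0.193]
wrist_force: [-1.1, -0.1, -0.7]
width: 0.0939
finger_force: 0.0
```

```bash
python3 - <<'E'
from h import *
go([.467,-.225,.027],.193)
s=snap('scene','s1'); t=snap('top','t1')
def crop(s,x,y,w,h,g): return cv2.resize(s['image'][y:y+h,x:x+w],None,fx=g,fy=g,interpolation=cv2.INTER_CUBIC)
cv2.imwrite('pics/m1.png',np.hstack([crop(t,340,120,100,120,4),crop(s,210,100,100,120,4)]))
E
```

```text
t 1.18 pos [ 0.467  -0.2263  0.2   ] rot [-3.141e+00  1.000e-03  1.930e-01] F [-1.1 -0.1 -0.7] w 0.0939 units [ 0.02 -0.05  6.92] yaw -0.0
```

View pics/m1.png

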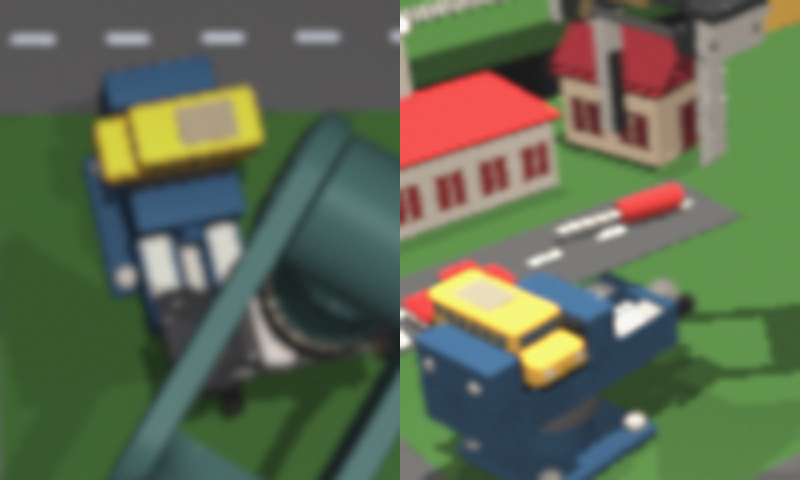

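Request:
servo_tool(moves=[[0,0,1,0,0],[0,0,2,0,0],[0,0,3,0,0],[0,0,4,0,0],[0,0,5,0,0],[0,0,5.8,0,0],[0,0,6.5,0,0],[0,0,6.9,0,0],[0,0,6.9,0,0.3],[0,0,6.9,0,0.6]])

```text
time: 2.12
tool_pos: [0.467, -0.227, 0.0281]
ee_rot: [-3.141, 0.0, 0.191]
wrist_force: [0.7, 0.3, 0.5]
width: 0.0839
finger_force: 0.0
```

Request:
servo_tool(moves=[[0,0,0,0,1],[0,0,0,0,1],[0,0,0,0,1],[0,0,0,0,1],[0,0,0,0,1],[0,0,0,0,1]])

```text
time: 2.62
tool_pos: [0.4676, -0.2263, 0.0283]
ee_rot: [3.141, -0.0, 0.193]
wrist_force: [-0.3, 0.3, 0.0]
width: 0.0441
finger_force: 0.0
```

Request:
servo_tool(moves=[[0,0,0,0,1],[0,0,0,0,1],[0,0,0,0,1],[0,0,0,0,1],[0,0,0,0,1],[0,0,0,0,1],[0,0,0,0,1],[0,0,0,0,1]])

```text
time: 3.28
tool_pos: [0.4673, -0.2261, 0.0279]
ee_rot: [-3.141, 0.0, 0.192]
wrist_force: [0.2, 0.6, 0.1]
width: 0.0168
finger_force: 30.0
```

```bash
python3 - <<'E'
from h import *
go([.467,-.225,.027],.193)
snap('scene','s2'); snap('top','t2')
E
```

```text
t 3.28 pos [ 0.4673 -0.2261  0.0279] rot [-3.141  0.     0.192] F [0.2 0.6 0.1] w 0.0168 units [-0.01 -0.04  0.04] yaw -0.01
```

Request:
servo_tool(moves=[[0,-0.31,0.08,0,1],[0,-0.63,0.09,0,1],[0,-0.94,0.03,0,1],[0,-1.23,-0.09,0,1],[0,-1.5,-0.26,0,1],[0,-1.72,-0.49,0,1],[0,-1.89,-0.76,0,1],[0,-1.99,-1.06,0,1],[0,-2.04,-1.38,0,1],[0,-2.02,-1.69,0,1]])

```text
time: 4.22
tool_pos: [0.4577, -0.1754, 0.0715]
ee_rot: [-3.14, -0.001, 0.193]
wrist_force: [1.5, 3.9, -2.9]
width: 0.0173
finger_force: 30.0
```

```bash
cat > trk.py <<'E'
from h import *
def trk(tag):
    a,b=snap('scene','s_'+tag),snap('top','t_'+tag)
    for n,s,ref,(x,y,w,h) in(('S',a,load('s2'),(216,163,46,38)),('T',b,load('t2'),(362,139,46,30))):
        def g(i): # yellow-ness
            i=i.astype(np.float32); return (np.minimum(i[...,2],i[...,1])-i[...,0])[y-12:y+h+12,x-12:x+w+12].clip(0)
        def c(m):
            yy,xx=np.mgrid[:m.shape[0],:m.shape[1]]; m=np.where(m>40,m,0); return np.array([(m*xx).sum(),(m*yy).sum()])/m.sum()
        sh,r=cv2.phaseCorrelate(g(ref['image']),g(s['image']),cv2.createHanningWindow(g(s['image']).shape[::-1],cv2.CV_32F))
        print(n,'shift',np.round(sh,2),'r',round(r,2),'centroid',(c(g(s['image']))-c(g(ref['image']))).round(2))
    o=robot.get_obs(); d=rot(o['ee_rot']).T@(o['tool_pos']-np.array([.4673,-.2261,.0279]))*1000
    ax=np.array([0,-13,-35.7]); v=d-ax
    print('t',round(o['time'],2),'tooldelta',d.round(1),'ang',np.degrees(np.arctan2(v[1],-v[2])).round(1)%360,'r',np.hypot(*v[1:]).round(1),'F tool',(rot(o['ee_rot']).T@o['wrist_force']).round(1),'w',o['width'].round(4))
E
python3 -c "from trk import *; trk('a')"
```

```text
S shift [ 0.02 -0.02] r 0.97 centroid [-0.01  0.02]
T shift [-0.04  0.03] r 0.94 centroid [-0.02 -0.01]Traceback (most recent call last):
  File "<string>", line 1, in <module>
    from trk import *; trk('a')
                       ~~~^^^^^
  File "trk.py", line 13, in trk
    print('t',round(o['time'],2),'tooldelta',d.round(1),'ang',np.degrees(np.arctan2(v[1],-v[2])).round(1)%360,'r',np.hypot(*v[1:]).round(1),'F tool',(rot(o['ee_rot']).T@o['wrist_force']).round(1),'w',o['width'].round(4))
                                                                                                                                                                                                        ^^^^^^^^^^^^^^^^
AttributeError: 'float' object has no attribute 'round'
```

Request:
servo_tool(moves=[[0,0.09,-0.31,0,1],[0,0.24,-0.59,0,1],[0,0.44,-0.83,0,1],[0,0.69,-1.03,0,1],[0,0.98,-1.16,0,1],[0,1.29,-1.24,0,1],[0,1.6,-1.25,0,1],[0,1.92,-1.2,0,1],[0,2.21,-1.08,0,1],[0,2.47,-0.9,0,1]])

```text
time: 5.15
tool_pos: [0.4692, -0.2365, 0.0916]
ee_rot: [-3.137, 0.001, 0.192]
wrist_force: [2.7, 7.2, -4.6]
width: 0.0177
finger_force: 30.0
```

```bash
sed -i "s/o\['width'\].round(4)/round(o['width'],4)/" trk.py
python3 -c "from trk import *; trk('b')"
```

```text
S shift [-0.01 -0.06] r 0.97 centroid [-0.04  0.01]
T shift [-0.06 -0.06] r 0.93 centroid [-0.   -0.05]
t 5.25 tooldelta [ -0.2  11.1 -63.1] ang 41.3 r 36.5 F tool [ 5.6 -3.9  5.5] w 0.0172
```

Request:
servo_tool(moves=[[0,0.22,0.23,0,1],[0,0.39,0.5,0,1],[0,0.5,0.8,0,1],[0,0.54,1.11,0,1],[0,0.52,1.43,0,1],[0,0.43,1.73,0,1],[0,0.28,2.01,0,1],[0,0.08,2.26,0,1],[0,-0.17,2.45,0,1],[0,-0.46,2.59,0,1]])

```text
time: 6.08
tool_pos: [0.4677, -0.228, 0.0288]
ee_rot: [3.137, -0.0, 0.192]
wrist_force: [1.0, -1.8, 0.2]
width: 0.0173
finger_force: 30.0
```

```bash
python3 -c "from trk import *; trk('c')"
```

```text
S shift [-0.01 -0.05] r 0.96 centroid [-0.06  0.01]
T shift [-0.04 -0.1 ] r 0.97 centroid [-0.02 -0.08]
t 6.18 tooldelta [ 0.  -0.1 -0. ] ang 160.1 r 37.9 F tool [ 2.5 -0.4  0.5] w 0.0173
```

Request:
servo_tool(moves=[[0,-0.31,0.08,0,1],[0,-0.63,0.09,0,1],[0,-0.94,0.03,0,1],[0,-1.23,-0.09,0,1],[0,-1.5,-0.26,0,1],[0,-1.5,-0.26,0,1]])

```text
time: 6.68
tool_pos: [0.4598, -0.1866, 0.0351]
ee_rot: [-3.139, -0.0, 0.194]
wrist_force: [2.0, 5.3, -1.6]
width: 0.017
finger_force: 30.0
```

```bash
python3 -c "
from trk import *; trk('d')
a,b=load('s_d')['image'],load('t_d')['image']
f=lambda i,x,y:cv2.resize(i[y:y+90,x:x+80],None,fx=5,fy=5,interpolation=cv2.INTER_CUBIC)
cv2.imwrite('pics/d.png',np.hstack([f(b,345,125),f(a,210,140)]))"
```

```text
S shift [0.02 0.05] r 0.94 centroid [-0.1   0.09]
T shift [-0.1  -0.22] r 0.96 centroid [-0.01 -0.22]
t 6.78 tooldelta [  0.2 -39.8  -6.6] ang 222.7 r 39.5 F tool [ 3.3 -3.7  3.1] w 0.0171
```

View pics/d.png

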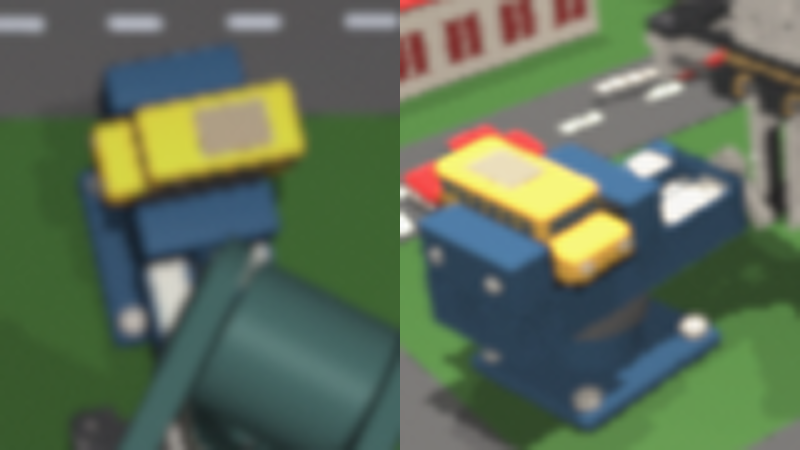

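Request:
servo_tool(moves=[[0,-0.22,-0.23,0,1],[0,-0.39,-0.5,0,1],[0,-0.49,-0.8,0,1],[0,-0.54,-1.12,0,1],[0,-0.52,-1.43,0,1],[0,-0.52,-1.43,0,1]])

```text
time: 7.28
tool_pos: [0.4578, -0.1756, 0.0722]
ee_rot: [-3.141, -0.001, 0.193]
wrist_force: [0.1, 6.1, 2.2]
width: 0.017
finger_force: 30.0
```

```bash
python3 -c "
from trk import *; trk('e')"
```

```text
S shift [-0.04  0.11] r 0.96 centroid [-0.24  0.17]
T shift [-0.03 -0.25] r 0.99 centroid [-0.01 -0.34]
t 7.38 tooldelta [  0.4 -51.6 -43.5] ang 281.4 r 39.4 F tool [ 1.9 -5.8 -2.1] w 0.017
```

Request:
servo_tool(moves=[[0,0.09,-0.31,0,1],[0,0.24,-0.59,0,1],[0,0.44,-0.83,0,1],[0,0.69,-1.03,0,1],[0,0.98,-1.16,0,1],[0,0.98,-1.16,0,1]])

```text
time: 7.88
tool_pos: [0.4629, -0.2027, 0.0999]
ee_rot: [3.139, -0.0, 0.191]
wrist_force: [3.1, -0.5, -0.3]
width: 0.0171
finger_force: 30.0
```

```bash
python3 -c "
from trk import *; trk('f')"
```

```text
S shift [-0.03  0.06] r 0.96 centroid [-0.25  0.16]
T shift [-0.13 -0.28] r 0.95 centroid [-0.01 -0.34]
t 7.98 tooldelta [  0.2 -24.2 -71.9] ang 342.8 r 37.9 F tool [3.  1.7 1. ] w 0.0172
```

Request:
servo_tool(moves=[[0,0.31,-0.08,0,1],[0,0.63,-0.09,0,1],[0,0.94,-0.03,0,1],[0,1.23,0.09,0,1],[0,1.5,0.26,0,1],[0,1.72,0.49,0,1],[0,1.89,0.76,0,1],[0,1.95,0.91,0,1],[0,1.95,0.91,0,1]])

```text
time: 8.73
tool_pos: [0.4712, -0.2472, 0.075]
ee_rot: [-3.137, 0.001, 0.192]
wrist_force: [2.9, 5.9, -2.8]
width: 0.017
finger_force: 30.0
```

```bash
python3 -c "
from trk import *; trk('g')"
```

```text
S shift [-0.03  0.1 ] r 0.97 centroid [-0.25  0.14]
T shift [-0.02 -0.33] r 0.97 centroid [-0.01 -0.35]
t 8.83 tooldelta [ -0.2  21.2 -47.5] ang 70.9 r 36.2 F tool [ 3.6 -3.9  3.1] w 0.0172
```

Request:
servo_tool(moves=[[0,0,0,0,0.4],[0,0,0,0,0.4],[0,0,0,0,0.4],[0,0,0,0,0.4],[0,0,0,0,0.4],[0,0,0,0,0.4]])

```text
time: 9.33
tool_pos: [0.4716, -0.2488, 0.0767]
ee_rot: [3.141, 0.0, 0.192]
wrist_force: [0.5, 0.0, 0.5]
width: 0.0536
finger_force: 0.0
```

Request:
servo_tool(moves=[[0,0,-0.5,0,0.4],[0,0,-1.5,0,0.4],[0,0,-2.5,0,0.4],[0,0,-3.5,0,0.4],[0,0,-4.5,0,0.4],[0,0,-5.5,0,0.4],[0,0,-6,0,0.2],[0,0,-6,0,0.2]])

```text
time: 10.0
tool_pos: [0.4731, -0.2494, 0.2305]
ee_rot: [3.136, -0.005, 0.192]
wrist_force: [0.3, -0.5, 0.6]
width: 0.0667
finger_force: 0.0
```

```bash
cat > rack.py <<'E'
from h import *
from scipy.optimize import least_squares
T,S=load('top0'),load('scene0')
# cap tops (z=.075) px in top view, order along rack: yellow blue green black red white
top=[(278.2,203),(264.2,185),(240.8,187.3),(231.5,209.5),(244.8,228),(269,225.5)]
P=np.array([atz(T,u,.075)[:2] for u in top])
ph=np.radians([0,60,120,180,240,300])
r=least_squares(lambda q:(q[:2]+.075*np.c_[np.cos(q[2]+ph),np.sin(q[2]+ph)]-P).ravel(),[.5,.2,-1.4])
if __name__=='__main__':
    print(r.x,np.degrees(r.x[2]),(r.fun.reshape(-1,2)*1000).round(1).tolist())
    c=r.x[:2]
    for u in ((345.5,227),(338,246),(364,263)): pass
    print('yellow',tri(T,top[0],S,(346,228)),'blue',tri(T,top[1],S,(342,246)),'green',tri(T,top[2],S,(367,260)))
    print('bar end yellow side/other, z .128', atz(T,(264.5,201.5),.128),atz(T,(239.8,204.5),.128))
    # tray outer corners top z .017
    C=[(236,150),(296.5,157.5),(233.5,168),(294,175.5)]
    Q=np.array([atz(T,u,.017)[:2] for u in C]); print(Q)
    for a,b in((0,1),(2,3)): d=Q[a]-Q[b]; print('front yaw', np.degrees(np.arctan2(d[1],d[0]))-90, np.linalg.norm(d))
    m=Q.mean(0)-c; print('centre dir',np.degrees(np.arctan2(m[1],m[0])),np.linalg.norm(m))
E
python3 - <<'E'
from trk import *
trk('h')
E
python3 rack.py
```

```text
S shift [-0.05  0.1 ] r 0.97 centroid [-0.21  0.19]
T shift [-0.04 -0.31] r 0.97 centroid [-0.01 -0.36]
t 10.1 tooldelta [-1.00e-01  2.26e+01 -1.98e+02] ang 12.4 r 166.1 F tool [-0.5 -0.3  0. ] w 0.0736
[ 0.50136332  0.21801947 -1.45067964] -83.11782059981428 [[-0.5, -1.9], [1.7, -1.1], [-0.7, 0.4], [0.4, 2.7], [-1.5, 0.1], [0.6, -0.2]]
yellow (array([0.51249457, 0.14500704, 0.07050528]), np.float64(0.0023321384465679064)) blue (array([0.57111803, 0.18894406, 0.06944352]), np.float64(0.003651867121585145)) green (array([0.56296405, 0.26420659, 0.06931151]), np.float64(0.0014555793551117992))
bar end yellow side/other, z .128 [0.50536344 0.18146468 0.128     ] [0.49705939 0.25511161 0.128     ]
[[0.70218512 0.2917162 ]
 [0.67403549 0.09196967]
 [0.64076845 0.2982867 ]
 [0.61312072 0.10010691]]
front yaw -8.021684086693995 0.20172029991492543
front yaw -7.94198036364206 0.20009903477694105
centre dir -8.198565583302438 0.15777662843152226
```

```bash
python3 - <<'E'
from h import *
go([.5012,.2182,.23],np.radians(96.6))
E
```

```text
t 10.1 pos [ 0.4716 -0.2483  0.2259] rot [-3.141  0.     0.192] F [-0.6  0.2 -0. ] w 0.0736 units [  4.73 -18.09  -0.17] yaw -14.26
```

Request:
servo_tool(moves=[[0.37,-1.4,0,-1.1,0],[0.74,-2.8,0,-2.2,0],[1.11,-4.2,0,-3.3,0],[1.48,-5.6,0,-4.4,0],[1.85,-7,0,-5.5,0],[2.22,-8.4,0,-6.6,0],[2.59,-9.8,0,-7.7,0],[2.96,-11.2,0,-8.8,0],[3.33,-12.6,0,-9.9,0],[3.7,-14,0,-11,0]])

```text
time: 10.93
tool_pos: [0.4942, 0.1145, 0.2236]
ee_rot: [-3.137, 0.002, 1.35]
wrist_force: [1.2, -0.6, -1.2]
width: 0.0941
finger_force: 0.0
```

Request:
servo_tool(moves=[[0,0,0,0,0],[0,0,0,0,0]])

```text
time: 11.1
tool_pos: [0.4943, 0.1143, 0.2237]
ee_rot: [-3.137, 0.002, 1.347]
wrist_force: [0.2, -0.3, -1.2]
width: 0.0939
finger_force: 0.0
```

```bash
python3 - <<'E'
from h import *
go([.5012,.2182,.23],np.radians(96.6))
E
```

```text
t 11.1 pos [0.4943 0.1143 0.2237] rot [-3.137e+00  2.000e-03  1.347e+00] F [ 0.2 -0.3 -1.2] w 0.0939 units [ 4.11 -0.65 -0.26] yaw -3.23
```

Request:
servo_tool(moves=[[1.2,-0.2,0,-1,0],[2.4,-0.4,0,-2,0],[3.4,-0.6,0,-3,0],[4.1,-0.65,0,-3.23,0],[4.1,-0.65,0,-3.23,0],[4.1,-0.65,0,-3.23,0]])

```text
time: 11.6
tool_pos: [0.5025, 0.2152, 0.2249]
ee_rot: [-3.139, 0.002, 1.681]
wrist_force: [-0.6, -0.8, 0.4]
width: 0.094
finger_force: 0.0
```

```bash
python3 - <<'E'
from h import *
go([.5012,.2182,.101],np.radians(96.6))
s=snap('scene','s3'); t=snap('top','t3')
f=lambda i,x,y,w,h:cv2.resize(i[y:y+h,x:x+w],None,fx=4,fy=4,interpolation=cv2.INTER_CUBIC)
cv2.imwrite('pics/r3.png',np.hstack([f(t['image'],365,130,60,130),f(s['image'],260,170,138,130)]))
E
```

```text
t 11.6 pos [0.5025 0.2152 0.2249] rot [-3.139e+00  2.000e-03  1.681e+00] F [-0.6 -0.8  0.4] w 0.094 units [ 0.13 -0.03  4.95] yaw -0.05
```

View pics/r3.png

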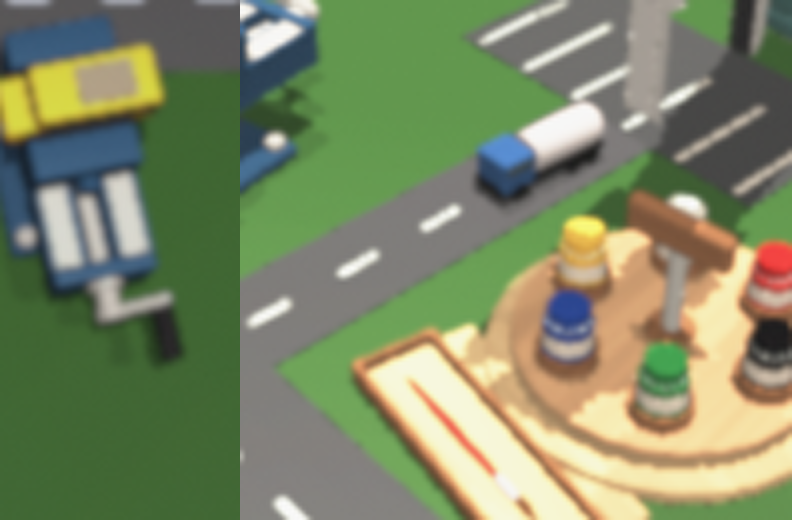

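Request:
servo_tool(moves=[[0.1,0,0.8,0,0],[0.1,0,1.7,0,0],[0.1,0,2.6,0,0],[0.1,0,3.5,0,0.2],[0.1,0,4.3,0,0.4],[0.1,0,4.8,0,0.5],[0.1,0,4.95,0,0.6],[0.1,0,4.95,0,1],[0.1,0,4.95,0,1],[0.1,0,4.95,0,1]])

```text
time: 12.53
tool_pos: [0.5036, 0.219, 0.1045]
ee_rot: [3.138, -0.0, 1.682]
wrist_force: [0.5, 0.6, -0.1]
width: 0.0509
finger_force: 0.0
```

Request:
servo_tool(moves=[[0,0,0,0,1],[0,0,0,0,1],[0,0,0,0,1],[0,0,0,0,1],[0,0,0,0,1],[0,0,0,0,1],[0,0,0,0,1],[0,0,0,0,1],[0,0,0,0,1],[0,0,0,0,1]])

```text
time: 13.37
tool_pos: [0.5062, 0.2194, 0.103]
ee_rot: [3.133, -0.001, 1.682]
wrist_force: [10.3, 1.0, -3.7]
width: 0.0139
finger_force: 30.0
```

```bash
python3 - <<'E'
from h import *
go([.5012,.2182,.101],np.radians(96.6+75.2)); snap('top','t4'); snap('scene','s4')
E
```

```text
t 13.37 pos [0.5062 0.2194 0.103 ] rot [ 3.133e+00 -1.000e-03  1.682e+00] F [10.3  1.  -3.7] w 0.0139 units [-0.03 -0.2   0.08] yaw -12.57
```

Request:
servo_tool(moves=[[0,0.14,0,0,1],[0,0.14,0,-0.3,1],[0,0.14,0,-0.9,1],[0,0.14,0,-1.7,1],[0,0.14,0,-2.5,1],[0,0.14,0,-3.3,1],[0,0.14,0,-4.1,1],[0,0.14,0,-4.9,1],[0,0.14,0,-5.7,1],[0,0.14,0,-6.5,1]])

```text
time: 14.3
tool_pos: [0.5065, 0.2195, 0.103]
ee_rot: [3.14, 0.001, 2.367]
wrist_force: [1.8, -0.0, 0.9]
width: 0.0141
finger_force: 30.0
```

Request:
servo_tool(moves=[[0,0,0,-0.8,1],[0,0,0,-1.6,1],[0,0,0,-2.4,1],[0,0,0,-3.2,1],[0,0,0,-4,1],[0,0,0,-4.8,1],[0,0,0,-5.4,1],[0,0,0,-5.8,1],[0,0,0,-6,1],[0,0,0,-6,1]])

```text
time: 15.13
tool_pos: [0.5066, 0.2198, 0.103]
ee_rot: [3.14, 0.001, 2.992]
wrist_force: [2.2, 1.4, 0.3]
width: 0.0134
finger_force: 30.0
```

```bash
python3 - <<'E'
from h import *
go([.506,.2185,.101],np.radians(96.6+75.2)); s=snap('top','t5'); q=snap('scene','s5')
f=lambda i,x,y,w,h:cv2.resize(i[y:y+h,x:x+w],None,fx=4,fy=4,interpolation=cv2.INTER_CUBIC)
cv2.imwrite('pics/r5.png',np.hstack([f(s['image'],212,145,90,110),f(q['image'],285,210,110,110)]))
E
```

```text
t 15.13 pos [0.5066 0.2198 0.103 ] rot [3.140e+00 1.000e-03 2.992e+00] F [2.2 1.4 0.3] w 0.0134 units [ 0.02 -0.06  0.08] yaw -0.06
```

View pics/r5.png

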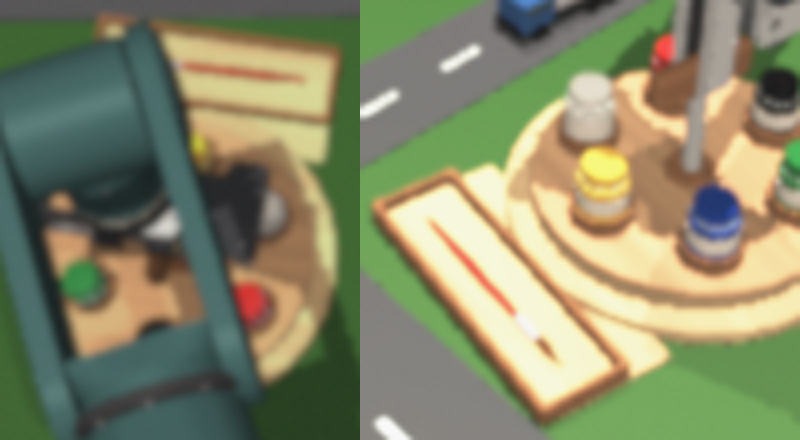

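```bash
python3 - <<'E'
from h import *
from scipy.optimize import least_squares
def caps(fn):
    i=cv2.cvtColor(load(fn)['image'],cv2.COLOR_BGR2HSV); out={}
    for n,lo,hi,guess in(('y',(22,150,120),(35,255,255),{'s0':(346,228),'s5':(346,251)}),('b',(105,150,80),(130,255,255),{'s0':(342,246),'s5':(374,261)}),('g',(50,130,50),(85,255,255),{'s0':(367,260),'s5':(395,247)}),('r',(0,150,120),(8,255,255),{'s0':(393,238),'s5':(361,222)})):
        m=cv2.inRange(i,lo,hi); g=guess[fn]; w=np.zeros_like(m); cv2.circle(w,g,11,255,-1); m&=w
        k,l,st,c=cv2.connectedComponentsWithStats(m); j=1+np.argmax(st[1:,4]); out[n]=c[j]; print(fn,n,c[j].round(1),st[j,4],st[j,:4])
    return out
import shutil
for e in('pkl',): shutil.copy('pics/scene0.pkl','pics/s0.pkl')
A,B=caps('s0'),caps('s5'); S=load('s0')
off=dict(y=0,b=60,g=120,r=240)
obs=[(0,n,A[n]) for n in 'ybg']+[(1,n,B[n]) for n in 'ybg']
def f(q):
    o=[]
    for k,n,u in obs:
        a=q[2+k]+np.radians(off[n]); o.append(proj(S,[q[0]+.075*np.cos(a),q[1]+.075*np.sin(a),q[4]])[0]-u)
    return np.concatenate(o)
r=least_squares(f,[.503,.219,-1.45,-.14,.068]); q=r.x
print(q,np.degrees(q[2:4]),np.degrees(q[3]-q[2]),r.fun.reshape(-1,2).round(1).tolist())
# tray top outer corners in scene
C=[(285+(375-360)/4,210+206/4),(285+(455-360)/4,210+170/4),(285+(545-360)/4,210+415/4),(285+(628-360)/4,210+370/4)]
Q=np.array([atz(S,u,.017)[:2] for u in C]); print(Q)
for a,b in((0,2),(1,3)): d=Q[b]-Q[a]; print('front',np.degrees(np.arctan2(d[1],d[0]))-90,np.linalg.norm(d))
m=Q.mean(0)-q[:2]; print('ctr dir',np.degrees(np.arctan2(m[1],m[0])),np.linalg.norm(m))
E
```

```text
s0 y [344.6 230.5] 10 [341 229   9   3]
s0 b [342.  246.6] 59 [338 243   9   8]
s0 g [366.2 260.4] 60 [362 257   9   8]
s0 r [393.4 235.4] 88 [389 231  11  11]
s5 y [346.5 248.5] 13 [341 247  11   5]
s5 b [373.6 261.1] 53 [369 258  10   7]
s5 g [395.8 249.2] 53 [392 246   9   7]
s5 r [360.6 222.2] 27 [359 219   4   8]
[ 0.49933061  0.21387432 -1.41798285 -0.16794472  0.06333175] [-81.2444326  -9.6225239] 71.62190870059932 [[0.8, -1.6], [0.5, 0.5], [0.7, -0.4], [-1.0, 2.2], [-0.6, -0.8], [-0.3, 0.0]]
[[0.67756734 0.09660086]
 [0.61550544 0.10578906]
 [0.70999853 0.29329764]
 [0.65160031 0.30282083]]
front -9.362640935625734 0.19935245982691904
front -10.38108430954712 0.20031065378318463
ctr dir -4.954870113716813 0.16495371859789387
```

```bash
python3 - <<'E'
from h import *
from scipy.optimize import least_squares
S=load('s0')
obs=[(0,0,(346,228.5)),(0,60,(342,246.6)),(0,120,(366.2,260.4)),(0,240,(393.4,235.4)),(1,0,(345.9,250.5)),(1,60,(373.6,261.1)),(1,120,(395.8,249.2)),(1,300,(342.5,232.3))]
def f(q,z):
    return np.concatenate([proj(S,[q[0]+.075*np.cos(q[2+k]+np.radians(o)),q[1]+.075*np.sin(q[2+k]+np.radians(o)),z])[0]-u for k,o,u in obs])
for z in(.066,.070):
    r=least_squares(f,[.503,.219,-1.45,-.14],args=(z,),loss='soft_l1'); q=r.x
    print(q[:2],np.degrees(q[2:4]),np.degrees(q[3]-q[2]),f(q,z).reshape(-1,2).round(1).tolist())
E
```

```text
[0.50234578 0.21684108] [-83.42641039  -9.06147017] 74.36494022174567 [[0.0, 0.1], [0.1, 0.1], [-0.3, -0.1], [0.4, -0.7], [-0.2, 0.7], [-0.1, -0.4], [0.1, 0.2], [0.0, -0.0]]
[0.50580131 0.21960848] [-83.38134541  -9.12338872] 74.25795669502634 [[-0.1, 0.0], [-0.0, 0.1], [-0.3, -0.0], [0.6, -0.8], [-0.4, 0.7], [-0.1, -0.3], [0.3, 0.2], [-0.1, -0.2]]
```

```bash
python3 -c "
from h import *
print(robot.close_job())"
```

```text
the job is handed in; nothing more can be done
None
```

I handed the job in: the bus is clamped about half a turn past the point where it was pinched on both sides. The yellow jar stands at the front within about 1° of the brush tray, by my camera measurements, with the gripper still holding the rack handle.

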